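# Tip the test pieces off a tray lid into the catch bin and hold the lid open

## Task

The white tray with five test pieces on it is also the spring-shut lid of the storage box: take it by its bar handle and tip it up so that all five pieces slide over the hinge into the grey catch bin behind. Then keep the lid up at 60 degrees (give or take 7) and still, so a colleague can take a syringe out of the box; finish while holding it there with the gripper, without letting go. Leave everything else on the bench where it stands.

Things in the scene. Friction and masses are not known exactly. Their poses are not given: they have to be found in the camera images.
- unit: Fixed storage box with catch bin, 280 x 160 mm (x, y), yaw within 20 degrees. Origin on the bench below the middle of the hinge line; x points from handle to bin, z up. Dark blue box, 85 mm tall, at x -152 to 0 mm, under the lid; grey open bin at x 0 to 127 mm: floor 5 mm, side and far walls 120 mm above the bench, 5 mm thick.
- lid (a joint): Angle of the lid in rad: 0 shut and level, grows as the handle side rises, stop at 1.45; 60 degrees is 1.047. About 0.35 kg, and a spring also pulls it shut, so it falls shut when let go; holding it up takes 2 to 5 N at the handle.
- lid_hinge (a point): Middle of the hinge line, 92 mm above the bench, along the unit's y; it does not move.
- lid_tray (a point): Middle of the tray floor's top face, 75 mm from the hinge line. The lid is a white tray, 150 mm square, floor 4 mm thick, its top face level with the hinge line when shut; 14 mm rims on the handle side and both flanks, open along the hinge so that pieces slide off there into the bin. Turns with the lid.
- lid_handle (a point): Middle of the lid's steel bar handle: round bar 12 mm thick along the unit's y, 98 mm clear between its two arms, 200 mm from the hinge line, in the plane of the tray floor (92 mm above the bench when shut), 50 mm out from the lid's front edge, free all round. Turns with the lid.
- piece0: Round resin test disc, ivory, 26 mm diameter, 12 mm tall, about 15 g, loose on the tray; origin at the centre of its underside, z up at the start.
- piece1: Round resin test disc, tan, 26 mm diameter, 12 mm tall, about 15 g, loose on the tray; origin at the centre of its underside, z up at the start.
- piece2: Round resin test disc, yellow, 26 mm diameter, 12 mm tall, about 15 g, loose on the tray; origin at the centre of its underside, z up at the start.
- piece3: Test block, yellow, 22 x 22 x 14 mm, about 15 g, loose on the tray; origin at the centre of its underside, z up at the start.
- piece4: Test block, pinkish brown, 22 x 22 x 14 mm, about 15 g, loose on the tray; origin at the centre of its underside, z up at the start.
- bottle: Bystander, loose: amber bottle with black cap, 32 mm diameter, 70 mm tall; origin at its underside. Not to be disturbed.
- jar: Bystander, loose: white lidded jar, 44 mm diameter, 45 mm tall; origin at its underside. Not to be disturbed.
- model: Bystander, loose: yellow plaster dental arch model, about 65 x 60 x 23 mm; origin at its underside. Not to be disturbed.
- wand: Bystander, loose: white curing light lying along its x, orange tip, about 205 mm long, 26 mm thick; origin at its underside. Not to be disturbed. Its origin lies 80 mm from its blunt end.
- brush: Bystander, loose: brush lying along its x, 150 mm long; origin at its underside. Not to be disturbed.
- cup: Bystander, loose: small white open cup, 60 mm diameter, 40 mm tall; origin at its underside. Not to be disturbed.

How it is judged:
By the outcome, as a careful person would: the job done as asked, in the order asked, and still so for the second after the job is handed in, while the arm keeps its last pose, push and grip.
It also fails if it takes over 40 s, if anything falls off the work surface, if the arm or the gripper's body presses on something with over 40 N, if the wrist force passes 120 N, or if a joint passes its speed limit or range.

## Robot

A 6-joint arm with a two-finger parallel gripper is mounted at the origin on the work surface. World frame = base frame: x ahead of the robot, y to its left, z up, the work surface at z = 0. Lengths are in m, angles in rad, forces in N, time in s.
With the tool pointing down it reaches from about 0.3 to 0.775 m from the base axis. Payload 14.6 kg.
Tool frame: the origin (TCP) lies on the centre line of the jaws, within the pads' length; the fingertips stand 25 mm ahead of it and the grasp point (between the pads) lies 6 mm ahead of it; z points along the fingers, y is the line along which they close (so a half turn about z gives the same grasp; the last joint's range is limited). The gripper opens to 85 mm and grips with 20 to 120 N. Pads are 22 mm wide; open, the fingers measure 114 mm over their backs; the gripper's body (76 mm by 85 mm) begins 54 mm behind the grasp point. The pads swing forward as they close: fully open they stand 13 mm farther back than shut.
Start: joints at [-1.355, 0.3, 1.521, -0, 1.321, -0.067], TCP at [0.153, -0.528, 0.256] pointing down, gripper open.
Joint ranges: [-3.03, 3.03], [-0.79, 2.21], [0.23, 2.52], [-1.04, 4.18], [0, 3.07], [-2.55, 2.55]. Speed limits (rad/s): [2.22, 2.22, 2.57, 3.14, 3.14, 3.14].

## Interface

Orientations are given as a unit quaternion [x, y, z, w].
In Python, from cell import manip gives the robot as it stands. Calls block until the motion is done:
- manip.move_ptp(position, orientation): joint-space move of the TCP to a pose.
- manip.movel(position, rate=0.15, orientation=None, guard=None): straight line of the TCP; orientation=None keeps the orientation; rate is the mean speed in m/s. With guard (N) it stops when the force on the tool has changed by that much, and returns True; else False.
- manip.goto_joints(angles): joint-space move.
- manip.move_gripper(opening, f_grip=None): opening from 0.0 (shut) to 1.0 (fully open); f_grip is the grip in N (None keeps the last); returns when the fingers have stopped.
- manip.wait(seconds).
- manip.inverse_kinematics(position, orientation): joint angles nearest the present ones, or None.
- manip.snapshot(name): name is "scene" or "top"; returns the picture (480x640x3 uint8, red, green, blue); there is no depth.
- manip.camera_model(name): a dict with "mtx" (3x3 intrinsics, pixels), "R" (3x3) and "t" (3): a world point X has camera coordinates R X + t. Camera axes: x right, y down, z forward; pixel columns grow to the right and rows downward; lengths in m; the calibration is good to about 2 mm. A picture is of the moment at which its call begins. camera_model takes no time and is no camera call.
A pose or a line that the arm cannot do raises manip.Unreachable and nothing moves.
- manip.sign_off(): hands the job in; it is judged then, once.
Readings, each from a call of its own:
- manip.get_time(): time.
- manip.get_qpos(): joint angles.
- manip.get_joint_velocities(): joint speeds.
- manip.get_tau(): joint torques, N m.
- manip.get_eef_pos(): TCP position.
- manip.get_tcp_rot(): TCP orientation.
- manip.get_ft_force(): force on the tool from outside, world axes, zero at the start.
- manip.get_torque(): the same for the moment, N m.
- manip.get_gripper_width(): opening from 0.0 (shut) to 1.0 (fully open).
- manip.get_grasp_force(): force on a finger pad.
Only numpy, scipy, OpenCV 4.12 (cv2) and the standard library are available. Lean on these libraries where they do the work, as an engineer would, in place of code of your own. Each camera call takes 0.05 s, during which the arm holds its last target. There are 200 camera calls.

## Working session

There is one attempt and no reset: what is moved stays moved. The work goes in short steps, each a Python script; the robot and the scene stay as the last script left them, time stands still between calls to the robot, and variables do not carry over. Pictures are saved under pics/ and viewed, at most 10 in all, crops included, and the job is handed in when it is done.

```bash
ls; mkdir -p pics; python3 - <<'E'
from cell import manip
import cv2
for n in("scene","top"):
    im=manip.snapshot(n); cv2.imwrite(f"pics/{n}0.png",im[:,:,::-1]); c=manip.camera_model(n); print(n,c["mtx"],c["R"],c["t"])
print(manip.get_time(),manip.get_tcp_rot(),manip.get_ft_force())
E
```

```text
pics
scene [[566.64379996   0.         315.92408027]
 [  0.         566.64379996 241.4367673 ]
 [  0.           0.           1.        ]] [[ 0.62638345  0.77950293 -0.00435409]
 [ 0.57493538 -0.46575704 -0.67269584]
 [-0.52639632  0.41886222 -0.73990631]] [-0.34471477 -0.26708134  1.74128245]
top [[488.32228798   0.         318.47306771]
 [  0.         488.32228798 240.1363914 ]
 [  0.           0.           1.        ]] [[ 0.01605224 -0.99965225 -0.02092127]
 [-0.98048309 -0.01163702 -0.19625874]
 [ 0.19594703  0.02366334 -0.98032893]] [0.01094558 0.55075477 1.34606501]
0.1 [ 9.90021767e-01  1.40913541e-01 -3.02767895e-05 -5.22908536e-04] [ 0.7085693  -0.31757766 -0.42817819]
```

View pics/top0.png

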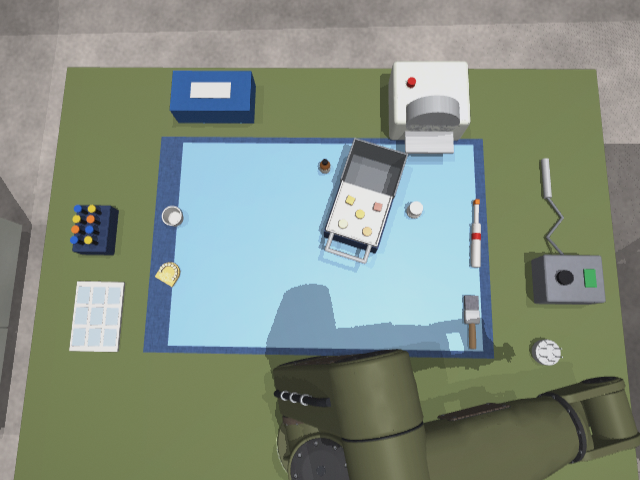

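View pics/scene0.png

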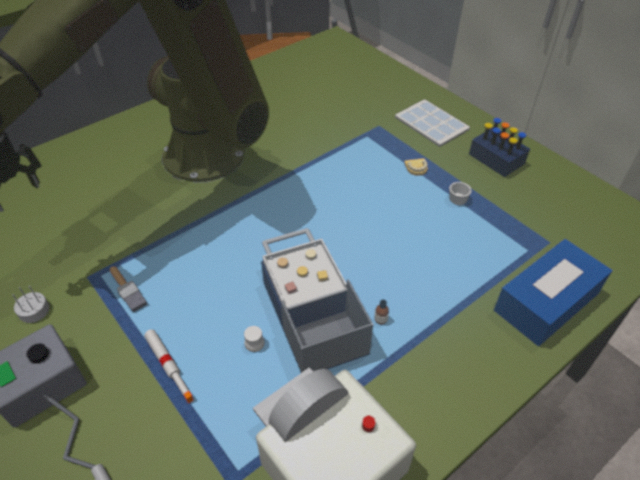

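The top view shows the tray around (360,213), its handle near (347,253) and the bin at about (372,165). The unit is yawed by roughly -15 to -20° in the world frame. The scene view shows the handle at (288,241). I'll enlarge crops of both.

```bash
python3 - <<'E'
import cv2
a=cv2.imread("pics/top0.png")[130:275,310:430]; b=cv2.imread("pics/scene0.png")[220:370,250:380]
cv2.imwrite("pics/ctop.png",cv2.resize(a,None,fx=4,fy=4,interpolation=cv2.INTER_CUBIC))
cv2.imwrite("pics/cscene.png",cv2.resize(b,None,fx=4,fy=4,interpolation=cv2.INTER_CUBIC))
E
```

```text
(no output)
```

View pics/ctop.png

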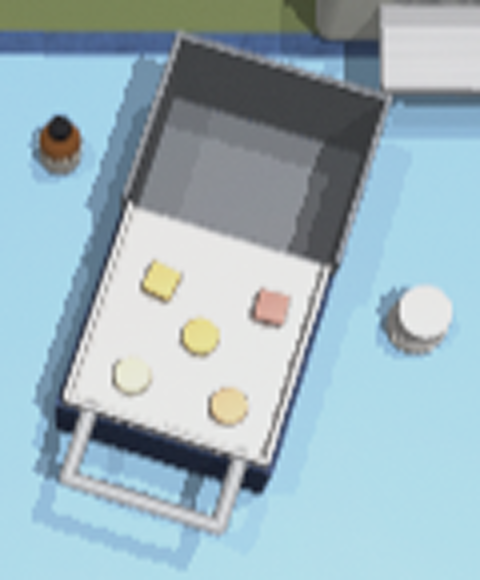

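View pics/cscene.png

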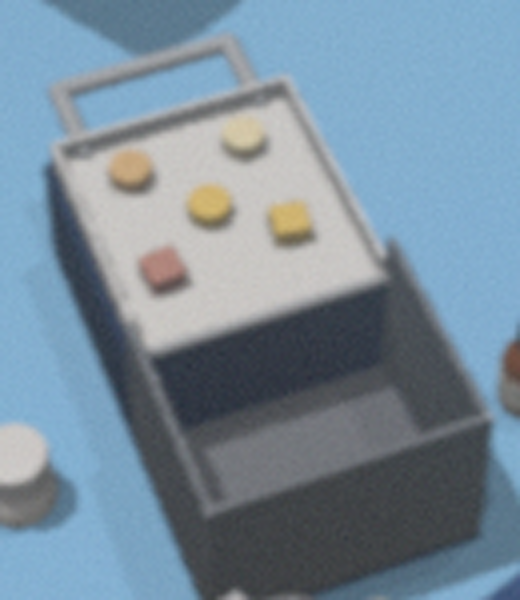

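Handle bar in the top view runs from about (326.8,249.5) to (365.3,261); in the scene view from (265.5,242.5) to (308.3,230.5). The far bin corners in the top view are about (355,139) and (407,154.5), and the tray's hinge edge runs from about (343,181) to (392,197). I'll triangulate these and check them against the given sizes.

```bash
cat > geo.py <<'E'
import numpy as np
from cell import manip
cam={n:manip.camera_model(n) for n in("scene","top")}
def ray(n,p):
    c=cam[n]; d=c["R"].T@np.linalg.solve(c["mtx"],[p[0],p[1],1]); return -c["R"].T@c["t"],d/np.linalg.norm(d)
def onz(n,p,z):
    o,d=ray(n,p); return o+d*(z-o[2])/d[2]
def tri(p,q):
    o,d=ray("top",p);e,f=ray("scene",q)
    s=np.linalg.lstsq(np.c_[d,-f],e-o,rcond=None)[0]; a,b=o+s[0]*d,e+s[1]*f
    return (a+b)/2,np.linalg.norm(a-b)
E
python3 - <<'E'
from geo import *
import cv2
np.set_printoptions(precision=4,suppress=True)
# piece / handle bits by clicked pairs (bar ends)
L=tri((326.75,249.5),(308.25,230.5));R=tri((365.25,261),(265.5,242.5));print("tri",L,R,np.linalg.norm(L[0]-R[0]))
a,b=onz("top",(326.75,249.5),.092),onz("top",(365.25,261),.092);print("top",a,b,np.linalg.norm(a-b))
a2,b2=onz("scene",(308.25,230.5),.092),onz("scene",(265.5,242.5),.092);print("scene",a2,b2)
# bar refined by mask: low saturation, in strip around the bar
def line(n,p,q):
    im=cv2.imread(f"pics/{n}0.png"); h=cv2.cvtColor(im,cv2.COLOR_BGR2HSV)
    m=(h[...,1]<60)&(h[...,2]>90); s=np.zeros(m.shape,np.uint8)
    p,q=np.array(p),np.array(q); u=q-p
    cv2.line(s,*[tuple(int(round(v)) for v in p+k*u) for k in(.2,.8)],255,7)
    y,x=np.nonzero(m&(s>0)); f=cv2.fitLine(np.c_[x,y].astype(np.float32),cv2.DIST_L2,0,.01,.01).ravel()
    P=[f[2:]+f[:2]*((e-f[2:])@f[:2]) for e in(p,q)]; print(n,len(x),P); return P
P=line("top",(326.75,249.5),(365.25,261)); Q=line("scene",(308.25,230.5),(265.5,242.5))
A=[onz("top",p,.092) for p in P];B=[onz("scene",p,.092) for p in Q];print(A,B)
for X in(A,B):
    d=X[0]-X[1];print("yaw from bar",np.degrees(np.arctan2(-d[0],d[1])),np.mean(X,0))
h=[onz("top",p,.092) for p in((310+131/4,130+203/4),(310+330/4,130+268/4))];print("hinge",h,np.linalg.norm(h[0]-h[1]),np.mean(h,0))
k=[onz("top",p,.12) for p in((355,138.75),(407,154.5))];print("binfar",k,np.linalg.norm(k[0]-k[1]),np.mean(k,0))
v=np.mean(k,0)-np.mean(A,0);print("axis yaw",np.degrees(np.arctan2(v[1],v[0])),np.linalg.norm(v[:2]))
E
```

```text
tri (array([ 0.5192, -0.0029,  0.0882]), np.float64(0.006416453880074628)) (array([ 0.4876, -0.1097,  0.0912]), np.float64(0.006371333360912072)) 0.11138460708158966
top [ 0.5168 -0.0057  0.092 ] [ 0.4859 -0.1124  0.092 ] 0.11109878262490577
scene [ 0.5235 -0.0022  0.092 ] [ 0.4898 -0.1073  0.092 ]
top 147 [array([326.8812, 249.0931]), array([365.1136, 261.4231])]
scene 161 [array([307.8595, 229.1746]), array([265.2707, 241.7216])]
[array([ 0.518, -0.006,  0.092]), array([ 0.4847, -0.112 ,  0.092 ])] [array([ 0.5194, -0.0002,  0.092 ]), array([ 0.4873, -0.1062,  0.092 ])]
yaw from bar -17.44098434286214 [ 0.5013 -0.059   0.092 ]
yaw from bar -16.80673332293121 [ 0.5033 -0.0532  0.092 ]
hinge [array([ 0.7169, -0.0489,  0.092 ]), array([ 0.6701, -0.1899,  0.092 ])] 0.14860957011517317 [ 0.6935 -0.1194  0.092 ]
binfar [array([ 0.8329, -0.0822,  0.12  ]), array([ 0.7867, -0.2287,  0.12  ])] 0.1536235304116248 [ 0.8098 -0.1554  0.12  ]
axis yaw -17.353843013777848 0.3232139342493555
```

Measurements agree with the given sizes: bar 111 mm against 110, hinge edge 149 against 150, handle to far wall 323 against 324.5. Yaw is about -17.3°. Next I'll check reach for several tool tilts.

```bash
cat >> geo.py <<'E'
from scipy.spatial.transform import Rotation as Rn
YAW=np.radians(-17.3); XU=np.array([np.cos(YAW),np.sin(YAW),0]); Z=np.array([0,0,1.]); YU=np.cross(Z,XU)
BAR0=np.array([.5023,-.0565,.092]); HINGE=BAR0+.2*XU
def pose(lid,a0,s=1,back=0.006,bar=BAR0):
    """TCP pose at lid angle (deg), tool a0 deg below horizontal when the lid is shut"""
    t,a=np.radians(lid),np.radians(a0+lid)
    b=bar+.2*XU-.2*np.cos(t)*XU+.2*np.sin(t)*Z
    z=np.cos(a)*XU-np.sin(a)*Z; y=s*(np.sin(a)*XU+np.cos(a)*Z)
    return b-back*z, Rn.from_matrix(np.c_[np.cross(y,z),y,z]).as_quat()
E
python3 - <<'E'
from geo import *
np.set_printoptions(precision=2,suppress=True)
for s in(1,-1):
  for a in(40,50,60,70):
    print(s,a,*[manip.inverse_kinematics(*pose(l,a,s,b)) for l,b in((0,.12),(0,.006),(30,.006),(60,.006),(68,.006))])
E
```

```text
1 40 None None [-0.17  0.17  1.86 -0.06  0.77  0.17] [-0.21  0.5   1.21  0.02  1.6   0.09] [-0.22  0.64  1.    0.03  1.82  0.09]
1 50 [-0.1  -0.12  2.3  -0.46  0.3   0.6 ] None [-0.18  0.24  1.75 -0.03  0.98  0.13] [-0.22  0.6   1.09  0.03  1.8   0.09] [-0.22  0.74  0.86  0.04  2.02  0.09]
1 60 [-0.13 -0.07  2.16 -0.17  0.54  0.3 ] [-0.15  0.25  2.1  -0.28  0.28  0.4 ] [-0.19  0.32  1.64 -0.    1.18  0.11] [-0.22  0.7   0.97  0.05  1.99  0.09] [-0.22  0.85  0.73  0.06  2.22  0.1 ]
1 70 [-0.15  0.02  2.01 -0.07  0.77  0.2 ] [-0.16  0.28  2.01 -0.1   0.51  0.21] [-0.2   0.4   1.53  0.02  1.38  0.1 ] [-0.22  0.8   0.86  0.06  2.18  0.1 ] [-0.23  0.96  0.61  0.08  2.41  0.11]
-1 40 None [-0.12  0.28  2.26  3.63  0.3  -0.35] None None None
-1 50 [-0.1  -0.12  2.3  -0.46  0.3  -2.54] None None None None
-1 60 None None None None None
-1 70 None None None None None
```

```bash
python3 - <<'E'
from geo import *
import cv2
np.set_printoptions(precision=3,suppress=True)
manip.move_gripper(0.42,30)
manip.move_ptp(*pose(0,68,1,.12))
f0=manip.get_ft_force()
p,q=pose(0,68); hit=manip.movel(p,rate=.06,orientation=q,guard=8)
print(hit,manip.get_eef_pos()-p,manip.get_ft_force()-f0)
if not hit:
    manip.move_gripper(0,25); print(manip.get_gripper_width(),manip.get_grasp_force(),manip.get_ft_force()-f0,manip.get_torque())
for n in cam: cv2.imwrite(f"pics/{n}1.png",manip.snapshot(n)[:,:,::-1])
a=cv2.imread("pics/top1.png")[130:290,290:430];b=cv2.imread("pics/scene1.png")[200:360,220:360]
cv2.imwrite("pics/both1.png",cv2.resize(np.hstack([a,b]),None,fx=2.8,fy=2.8))
print(manip.get_time())
E
```

```text
False [ 0. -0.  0.] [ 2.101 -0.436 -1.415]
0.12542823027526215 27.13261753320694 [ 7.033 -2.393  0.033] [-0.224 -0.609 -0.077]
5.1917
```

View pics/both1.png

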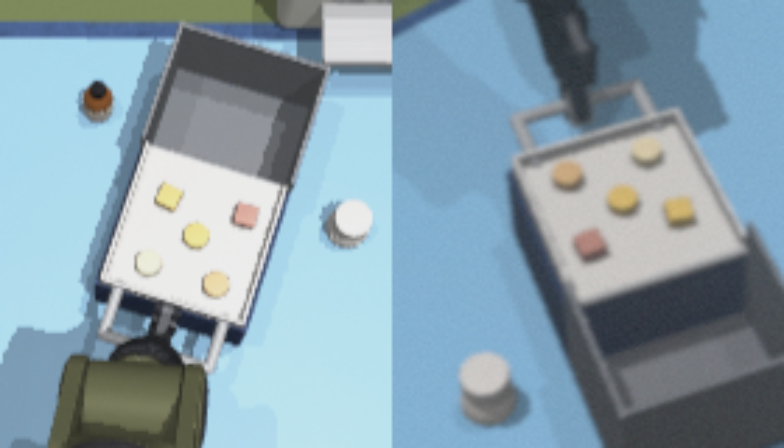

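The fingers hold the middle of the bar: at about (163,320) in the left crop and (580,100) in the right. The width reads about 11 mm and all five pieces still lie on the tray. Now I'll tip the lid along its arc while watching the force.

```bash
python3 - <<'E'
from geo import *
import cv2
np.set_printoptions(precision=1,suppress=True)
manip.move_gripper(0,45)
for l in range(5,61,5):
    p,q=pose(l,68); manip.movel(p,rate=.05,orientation=q)
    f=np.array(manip.get_ft_force()); print(l,f,round(manip.get_gripper_width(),3))
    if np.linalg.norm(f)>40: print("stop"); break
manip.wait(.5)
for n in cam: cv2.imwrite(f"pics/{n}2.png",manip.snapshot(n)[:,:,::-1])
a=cv2.imread("pics/top2.png")[110:290,290:450];b=cv2.imread("pics/scene2.png")[180:360,220:400]
cv2.imwrite("pics/both2.png",cv2.resize(np.hstack([a,b]),None,fx=2.3,fy=2.3))
print(manip.get_time())
E
```

```text
5 [10.7 -3.3 -4.2] 0.12
10 [11.  -2.6 -5.8] 0.122
15 [11.2 -3.1 -6.3] 0.125
20 [11.9 -2.6 -8.1] 0.121
25 [ 8.3 -2.5 -8.5] 0.121
30 [ 8.8 -1.2 -9. ] 0.121
35 [  7.9  -1.2 -10. ] 0.12
40 [  6.4  -1.4 -10.1] 0.125
45 [  5.6  -2.1 -11.5] 0.122
50 [  4.1  -2.4 -12.1] 0.117
55 [  2.   -3.5 -12.4] 0.121
60 [ -0.3  -5.3 -10.4] 0.114
12.0083
```

View pics/both2.png

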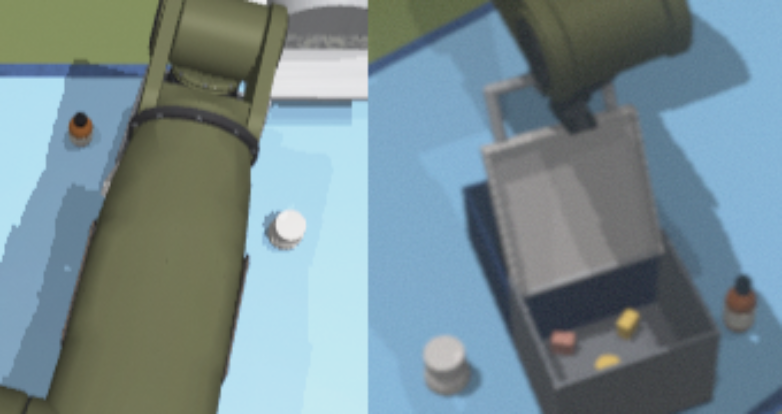

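The lid is up and its tray is clear. The pink block, yellow block and yellow disc are visible in the bin, at (563,342), (628,322) and (607,362) in the crop. The far wall may be hiding the ivory and tan discs, so I'll look closer.

```bash
python3 - <<'E'
import cv2,numpy as np
b=cv2.imread("pics/scene2.png")
cv2.imwrite("pics/z2.png",cv2.resize(b[205:375,260:400],None,fx=3.5,fy=3.5,interpolation=cv2.INTER_CUBIC))
cv2.imwrite("pics/full2.png",np.hstack([cv2.resize(b,(400,300)),cv2.resize(cv2.imread("pics/top2.png"),(400,300))]))
E
```

```text
(no output)
```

View pics/z2.png

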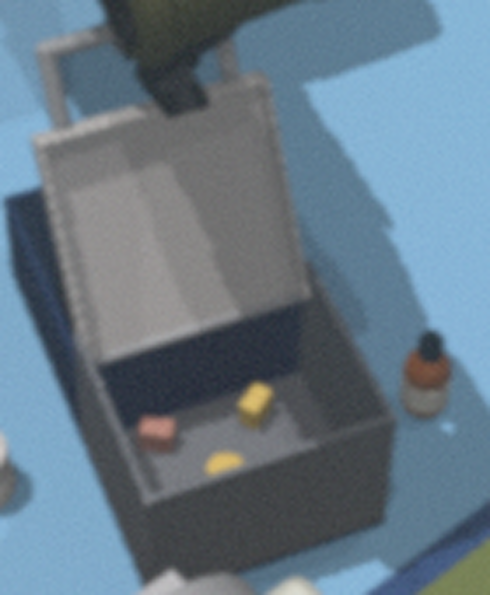

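View pics/full2.png

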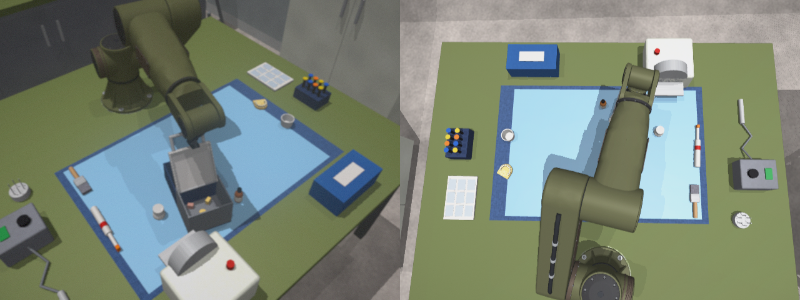

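The tray floor and hinge edge are empty, and all the bystanders stand where they were. I'll check the lid angle by projecting the front rim corners, which sit at z2 (38,140) and (268,78). I'll also check for stray pieces by differencing around the bin, and confirm the hidden bin floor strip can hold the other two discs.

```bash
python3 - <<'E'
from geo import *
import cv2
np.set_printoptions(precision=3,suppress=True)
def proj(X,n="scene"):
    c=cam[n]; v=c["mtx"]@(c["R"]@X+c["t"]); return v[:2]/v[2]
obs=np.array([[260+38/3.5,205+140/3.5],[260+268/3.5,205+78/3.5]]); print(obs)
for l in(0,53,57,60,63,67):
    t=np.radians(l); u=-np.cos(t)*XU+np.sin(t)*Z; n=np.sin(t)*XU+np.cos(t)*Z
    print(l,*[proj(HINGE+.15*u+.014*n+s*.075*YU) for s in(-1,1)])
O=HINGE*[1,1,0]
for x in(.04,.06,.08,.1,.12): print("binfloor",x,proj(O+x*XU+.012*Z),"wall top",proj(O+.122*XU+.12*Z))
# yellowish/ivory/tan blobs, after
h=cv2.cvtColor(cv2.imread("pics/scene2.png"),cv2.COLOR_BGR2HSV)
m=((h[...,0]<35)&(h[...,1]>50)&(h[...,2]>120)).astype(np.uint8)
_,_,s,c=cv2.connectedComponentsWithStats(m)
for a,b in zip(s,c):
    if 8<a[4]<3000 and 100<b[0]<540 and 130<b[1]<460: print(b,a[4])
print(manip.get_eef_pos()-pose(60,68)[0],manip.get_ft_force(),np.abs(manip.get_joint_velocities()).max())
E
```

```text
[[270.857 245.   ]
 [336.571 227.286]]
0 [262.02  254.957] [321.548 237.509]
53 [268.274 243.108] [333.846 224.185]
57 [269.476 244.449] [335.526 225.338]
60 [270.438 245.68 ] [336.84  226.422]
63 [271.449 247.105] [338.196 227.695]
67 [272.87  249.303] [340.065 229.683]
binfloor 0.04 [321.934 331.191] wall top [337.022 333.395]
binfloor 0.06 [325.232 338.15 ] wall top [337.022 333.395]
binfloor 0.08 [328.595 345.246] wall top [337.022 333.395]
binfloor 0.1 [332.026 352.485] wall top [337.022 333.395]
binfloor 0.12 [335.526 359.869] wall top [337.022 333.395]
[504.818 134.5  ] 44
[513.209 139.465] 43
[415.658 165.573] 225
[117.306 275.425] 134
[332.485 318.742] 66
[304.5   326.593] 54
[323.308 336.673] 52
[164.714 358.312] 77
[187.145 394.491] 55
[368.429 421.545] 156
[-0. -0. -0.] [  0.697  -5.089 -12.65 ] 0.001879309798069334
```

The corners match 60° to within about 2 px, the arm is still and the grip is firm. The two unseen discs can only be in the strip of bin floor behind the 120 mm far wall: they slid off below its top edge, and nothing is left on the tray or visible on the bench.

```bash
python3 -c "
from cell import manip
print(manip.get_time(),manip.get_grasp_force()); print(manip.sign_off())"
```

```text
12.0083 44.71305191516876
the job is handed in; nothing more can be done
None
```

The job is handed in at 12 s: the gripper is holding the lid still at about 60°, the tray is empty and the bystanders look undisturbed; I saw three pieces in the bin, and the ivory and tan discs must be behind its far wall, out of the cameras' view.

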